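# Line up the steel sleeves along the stop bar

## Task

Slide the four loose steel sleeves flat along the bench, never picking them up, into an even row at the aluminium stop bar: one sleeve at each of its four red index lines, centred on the line and square to the bar, with its black tip end resting against the bar's front face. Leave all the other things lying round them where they are, and let go of the sleeves at the end.

Things in the scene. Friction and masses are not known exactly. Their poses are not given: they have to be found in the camera images.
- stop_bar: aluminium stop bar fixed on the bench, 22 x 240 x 14 mm (x, y, z), with four red index lines across its top and down its front face. Origin: centre of its underside. Its -x face (11 mm from the origin, towards the robot) is the stop face; y runs along the bar.
- mark_0 (a point): index line 0 of the stop bar, counted from the +y (left) end: the point on the stop face, 5 mm above the bench, where a sleeve's black tip is to rest; lines are 50 mm apart at bar y = +75, +25, -25, -75 mm; axes as the bar's (x points into the bar, y along it)
- mark_1 (a point): index line 1 of the stop bar, counted from the +y (left) end: the point on the stop face, 5 mm above the bench, where a sleeve's black tip is to rest; lines are 50 mm apart at bar y = +75, +25, -25, -75 mm; axes as the bar's (x points into the bar, y along it)
- mark_2 (a point): index line 2 of the stop bar, counted from the +y (left) end: the point on the stop face, 5 mm above the bench, where a sleeve's black tip is to rest; lines are 50 mm apart at bar y = +75, +25, -25, -75 mm; axes as the bar's (x points into the bar, y along it)
- mark_3 (a point): index line 3 of the stop bar, counted from the +y (left) end: the point on the stop face, 5 mm above the bench, where a sleeve's black tip is to rest; lines are 50 mm apart at bar y = +75, +25, -25, -75 mm; axes as the bar's (x points into the bar, y along it)
- sleeve_a: one of the four loose, identical satin steel sleeves with one black tip end, 10 x 112 x 10 mm (x, y, z), about 22 g, lying on the bench; it does not roll. Origin: centre of its underside. Its length runs along its own y, black tip end at y = -56 mm; grasp the barrel across its 10 mm width (own x)
- sleeve_a_tip (a point): centre of the black tip end of sleeve_a: on its axis, 5 mm above its underside, 56 mm from its middle
- sleeve_b: one of the four loose, identical satin steel sleeves with one black tip end, 10 x 112 x 10 mm (x, y, z), about 22 g, lying on the bench; it does not roll. Origin: centre of its underside. Its length runs along its own y, black tip end at y = -56 mm; grasp the barrel across its 10 mm width (own x)
- sleeve_b_tip (a point): centre of the black tip end of sleeve_b: on its axis, 5 mm above its underside, 56 mm from its middle
- sleeve_c: one of the four loose, identical satin steel sleeves with one black tip end, 10 x 112 x 10 mm (x, y, z), about 22 g, lying on the bench; it does not roll. Origin: centre of its underside. Its length runs along its own y, black tip end at y = -56 mm; grasp the barrel across its 10 mm width (own x)
- sleeve_c_tip (a point): centre of the black tip end of sleeve_c: on its axis, 5 mm above its underside, 56 mm from its middle
- sleeve_d: one of the four loose, identical satin steel sleeves with one black tip end, 10 x 112 x 10 mm (x, y, z), about 22 g, lying on the bench; it does not roll. Origin: centre of its underside. Its length runs along its own y, black tip end at y = -56 mm; grasp the barrel across its 10 mm width (own x)
- sleeve_d_tip (a point): centre of the black tip end of sleeve_d: on its axis, 5 mm above its underside, 56 mm from its middle
- flux_bottle: bystander: white dispenser bottle with pointed nozzle, 38 mm across, 115 mm tall, standing. Origin: centre of its underside; z up.
- oil_bottle: bystander: amber dispenser bottle with pointed nozzle, 52 mm across, 140 mm tall, standing. Origin: centre of its underside; z up.
- tape_roll: bystander: yellow tape roll lying flat, 72 mm across, 18 mm high. Origin: centre of its underside; z up.
- marker: bystander: white marker pen with blue cap, 15 x 128 x 15 mm, length along its own y; not a sleeve. Origin: centre of its underside; z up.
- meter: bystander: yellow and black multimeter lying left of the work, 157 x 77 x 47 mm. Origin: centre of its underside; z up.
- cutters: bystander: cutters with red handles, 61 x 116 x 14 mm, right of the work. Origin: centre of its underside; z up.
- mug: bystander: pink mug, 82 x 118 x 102 mm with its handle, right of the work. Origin: centre of its underside; z up.

How it is judged:
By the outcome, as a careful person would: the job done as asked, in the order asked, and still so for the second after the job is handed in, with the robot touching nothing.
It also fails if it takes over 72 s, if anything falls off the work surface, if the arm or the gripper's body presses on something with over 40 N, if the wrist force passes 120 N, or if a joint passes its speed limit or range.

## Robot

A 6-joint arm with a two-finger parallel gripper is mounted at the origin on a cart in front of the work surface, level with it; the furniture and walls round the work are solid. World frame = base frame: x ahead of the robot, y to its left, z up, the work surface at z = 0. Lengths are in m, angles in rad, forces in N, time in s.
With the tool pointing down it reaches from about 0.375 to 0.975 m from the base axis. Payload 3.8 kg.
Tool frame: the origin (TCP) lies midway between the tips of the shut fingers; the grasp point (between the pads) lies 19 mm behind it; z points along the fingers, y is the line along which they close (so a half turn about z gives the same grasp; the last joint's range is limited). The gripper opens to 88 mm and grips with 3 to 60 N. Pads are 18 mm wide; open, the fingers measure 123 mm over their backs; the gripper's body (75 mm by 187 mm) begins 45 mm behind the grasp point.
Start: joints at [1.121, 0.264, 1.604, -0, 1.274, -0.037], TCP at [0.271, 0.618, 0.239] pointing down, gripper open.
Joint ranges: [-2.63, 2.63], [-0.94, 2.18], [0.31, 2.57], [-1.31, 4.45], [0, 2.66], [-2.55, 2.55]. Speed limits (rad/s): [2.57, 2.57, 3.14, 3.14, 3.14, 3.14].

## Interface

Orientations are given as a rotation vector (axis times angle).
In Python, from cell import manip, inverse_kinematics, cams, order gives the robot as it stands. Calls block until the motion is done:
- manip.move_pose(position, orientation): joint-space move of the TCP to a pose.
- manip.move_linear(position, rate=0.15, rot=None): straight line of the TCP; rot=None keeps the orientation; rate is the mean speed in m/s.
- manip.set_joints(angles): joint-space move.
- manip.set_gripper(opening, force=None): finger opening in m; force is the grip in N (None keeps the last); returns when the fingers have stopped.
- manip.dwell(seconds).
- inverse_kinematics(position, orientation): joint angles nearest the present ones, or None.
- manip.state(): the state.
- cams.capture(name): name is "side" or "top" or "wrist"; returns a dict with "image" (480x640x3 uint8, blue, green, red), "z_map" (480x640 float32, m along the optical axis (not along the pixel's ray), 0 where there is no reading), "intrinsics" (3x3 intrinsics, pixels), "position" and "orientation" of the camera in the world; the wrist camera has in their place "T_tool_cam" (4x4, takes a point from camera to tool coordinates, whose origin is the TCP and whose axes are the flange's). Camera axes: x right, y down, z forward; pixel columns grow to the right and rows downward; lengths in m; the calibration is good to about 2 mm. A picture is of the moment at which its call begins: read the wrist's pose just before it.
A pose or a line that the arm cannot do raises manip.IKError and nothing moves.
- order.close_job(): hands the job in; it is judged then, once.
The state is a dict: "clock": time; "joint_pos": joint angles; "joint_velocities": joint speeds; "tau": joint torques, N m; "tool_pos": TCP position; "tcp_rot": TCP orientation; "contact_force": force on the tool from outside, world axes, zero at the start; "moment": the same for the moment, N m; "gripper_width": finger opening in m; "grasp_force": force on a finger pad.
Only numpy, scipy, OpenCV 4.12 (cv2) and the standard library are available. Lean on these libraries where they do the work, as an engineer would, in place of code of your own. Each camera call takes 0.05 s, during which the arm holds its last target. There are 200 camera calls.

## Working session

There is one attempt and no reset: what is moved stays moved. The work goes in short steps, each a Python script; the robot and the scene stay as the last script left them, time stands still between calls to the robot, and variables do not carry over. Pictures are saved under pics/ and viewed, at most 10 in all, crops included, and the job is handed in when it is done.

```bash
mkdir -p pics; ls
python3 - <<'E'
from cell import manip,cams
import cv2,numpy as np
for n in ["top","side"]:
    c=cams.capture(n); cv2.imwrite(f"pics/{n}0.png",c["image"]); np.savez(f"{n}0.npz",**c)
    print(n,c["intrinsics"],c["position"],c["orientation"])
print(manip.state())
E
```

```text
pics
top [[534.14255312   0.         319.68732008]
 [  0.         534.14255312 245.27296024]
 [  0.           0.           1.        ]] [ 0.39561007 -0.0650353   1.52916048] [-2.19725284  2.15056283 -0.11204275]
side [[528.45436541   0.         314.38380529]
 [  0.         528.45436541 235.93246769]
 [  0.           0.           1.        ]] [ 0.10952667 -1.07462365  0.8080715 ] [-2.15480893  0.40504182 -0.23381899]
{'clock': 0.1, 'joint_pos': array([ 1.12106420e+00,  2.64694986e-01,  1.60522759e+00, -1.09184840e-05,
        1.27369242e+00, -3.68870678e-02]), 'joint_velocities': array([-0.00012452, -0.0022972 , -0.00556983,  0.00060584,  0.00058138,
        0.00135014]), 'tau': array([ 7.62450873e-04, -5.03620970e+01, -3.58071005e+01,  7.32738711e-02,
        2.34318373e-02, -8.29432361e-05]), 'tool_pos': array([0.27054146, 0.61771615, 0.23750625]), 'tcp_rot': array([-0.64379686, -3.07443053,  0.00308661]), 'contact_force': array([-1.00978732,  0.62441253,  0.23393877]), 'moment': array([ 0.00666977,  0.00327221, -0.01715946]), 'grasp_force': 0.0, 'gripper_width': 0.087927182329568}
```

View pics/top0.png

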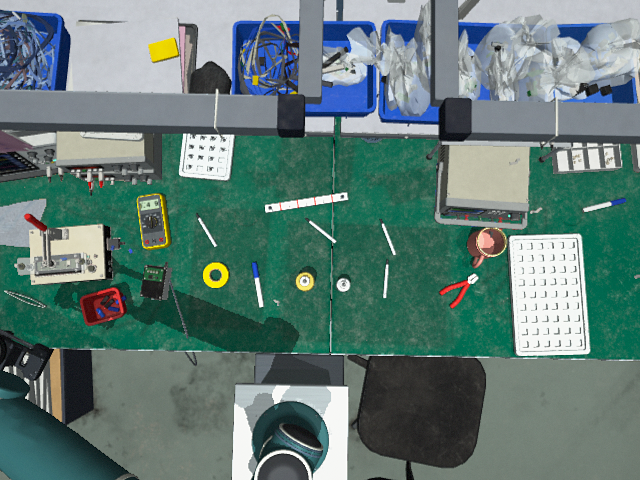

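View pics/side0.png

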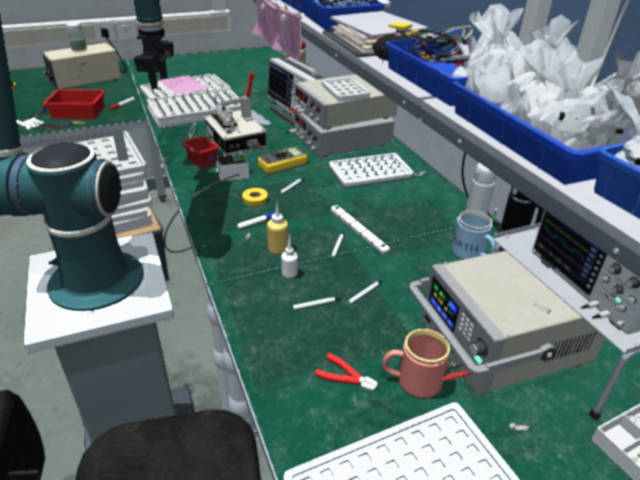

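The top view shows the bar from (267,208) to (347,197). The four sleeves are near (206,231), (321,231), (388,239) and (386,280). The bystanders are the tape (215,275), marker (257,285), amber bottle (305,281) and white bottle (344,284).

```bash
cat > h.py <<'E'
import numpy as np,cv2
from scipy.spatial.transform import Rotation as R
def camT(c,st=None):
    T=np.eye(4)
    if "T_tool_cam" in c:
        T[:3,:3]=R.from_rotvec(st["tcp_rot"]).as_matrix();T[:3,3]=st["tool_pos"]
        return T@c["T_tool_cam"]
    T[:3,:3]=R.from_rotvec(c["orientation"]).as_matrix();T[:3,3]=c["position"];return T
def ray(c,px,z,st=None):
    T=camT(c,st);px=np.atleast_2d(np.asarray(px,float))
    d=np.c_[px,np.ones(len(px))]@np.linalg.inv(c["intrinsics"]).T@T[:3,:3].T
    o=T[:3,3];return o+d*((z-o[2])/d[:,2])[:,None]
E
python3 - <<'E'
from h import *
c=dict(np.load("top0.npz"));im=c["image"]
hsv=cv2.cvtColor(im,cv2.COLOR_BGR2HSV)
m=((hsv[...,1]<60)&(hsv[...,2]>130)).astype(np.uint8)
m[:180]=0;m[320:]=0;m[:,:180]=0;m[:,420:]=0
n,l,s,ce=cv2.connectedComponentsWithStats(m)
for i in range(1,n):
    if s[i,4]<15: continue
    p=np.argwhere(l==i)[:,::-1].astype(np.float32)
    b=cv2.boxPoints(cv2.minAreaRect(p)); print(i,s[i,4],ce[i].round(1),ray(c,ce[i],.01)[0].round(3),ray(c,b,.01)[:,:2].round(3).tolist())
for nme,p in dict(tape=(215,275),flux=(344,284),oil=(305,281),marker=(257,285),mug=(487,243),meter=(153,222)).items(): print(nme,ray(c,p,.02)[0].round(3))
print("beam z", [c["z_map"][r,k].round(3) for r,k in [(115,300),(115,400),(115,460)]])
print(ray(c,(300,135),.45),ray(c,(480,138),.45))
cv2.imwrite("pics/crop.png",cv2.resize(im[180:310,190:410],None,fx=3.6,fy=3.6,interpolation=cv2.INTER_CUBIC))
E
```

```text
4 118 [339.7 196.5] [ 0.687 -0.127  0.01 ] [[0.695, -0.104], [0.702, -0.147], [0.679, -0.15], [0.672, -0.107]]
5 140 [323.4 199.4] [ 0.677 -0.08   0.01 ] [[0.687, -0.054], [0.694, -0.101], [0.653, -0.107], [0.646, -0.06]]
6 132 [305.8 201.8] [ 0.669 -0.029  0.01 ] [[0.676, -0.005], [0.685, -0.049], [0.661, -0.054], [0.653, -0.009]]
7 129 [288.6 204.5] [0.66 0.02 0.01] [[0.667, 0.045], [0.676, 0.0], [0.653, -0.004], [0.644, 0.04]]
8 114 [272.  207.2] [0.651 0.068 0.01 ] [[0.66, 0.091], [0.667, 0.049], [0.643, 0.045], [0.636, 0.087]]
12 101 [207.1 232. ] [0.575 0.251 0.01 ] [[0.614, 0.281], [0.618, 0.274], [0.539, 0.222], [0.534, 0.229]]
14 113 [322.4 231.6] [ 0.584 -0.079  0.01 ] [[0.61, -0.037], [0.617, -0.043], [0.559, -0.119], [0.551, -0.113]]
15 115 [388.4 239. ] [ 0.567 -0.268  0.01 ] [[0.61, -0.245], [0.614, -0.254], [0.525, -0.29], [0.521, -0.282]]
19 33 [331. 265.] [ 0.489 -0.105  0.01 ] [[0.443, -0.106], [0.443, -0.106], [0.534, -0.104], [0.534, -0.104]]
20 116 [385.6 281.2] [ 0.446 -0.261  0.01 ] [[0.401, -0.253], [0.495, -0.26], [0.494, -0.27], [0.4, -0.263]]
21 75 [304.3 280.7] [ 0.442 -0.03   0.01 ] [[0.455, -0.018], [0.456, -0.043], [0.43, -0.044], [0.43, -0.018]]
22 137 [258.6 292.3] [0.407 0.098 0.01 ] [[0.446, 0.113], [0.449, 0.1], [0.367, 0.083], [0.365, 0.096]]
23 146 [342.9 284.6] [ 0.433 -0.14   0.01 ] [[0.452, -0.12], [0.453, -0.157], [0.416, -0.158], [0.415, -0.121]]
26 19 [276.3 301.9] [0.381 0.047 0.01 ] [[0.386, 0.057], [0.392, 0.05], [0.377, 0.037], [0.371, 0.044]]
tape [0.453 0.222 0.02 ]
flux [ 0.435 -0.143  0.02 ]
oil [ 0.441 -0.033  0.02 ]
marker [0.427 0.102 0.02 ]
mug [ 0.56  -0.548  0.02 ]
meter [0.599 0.404 0.02 ]
beam z [np.float32(0.69), np.float32(1.177), np.float32(0.692)]
[[ 0.72974788 -0.02425352  0.45      ]] [[ 0.73202587 -0.39769985  0.45      ]]
```

View pics/crop.png

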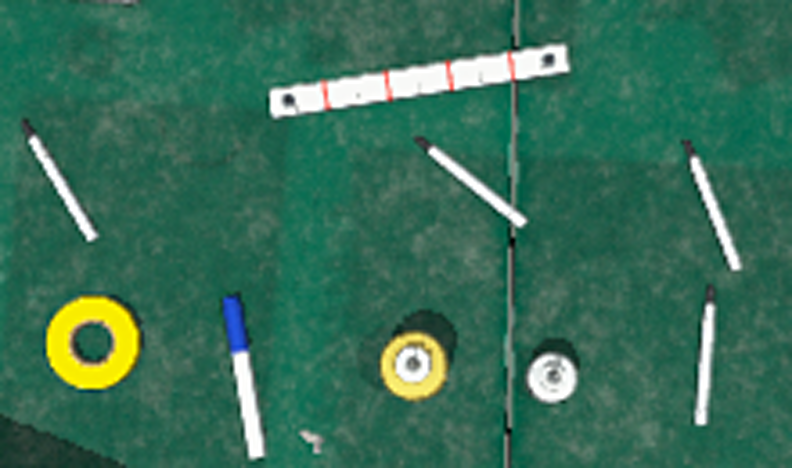

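The crop shows the black tips of all four sleeves pointing away from the robot, towards +x. The red lines on the bar are at crop x of about 325, 388, 449 and 512. Next I'll raise the arm and survey with the wrist camera.

```bash
cat >> h.py <<'E'
def down(th):
    c,s=np.cos(th),np.sin(th)
    return R.from_matrix(np.array([[c,s,0],[s,-c,0],[0,0,-1.]])).as_rotvec()
E
python3 - <<'E'
from h import *
from cell import manip,cams
s=manip.state();p=s["tool_pos"];manip.move_linear([p[0],p[1],.36],rate=.3)
for i,y in enumerate([.13,-.17]):
    manip.move_pose([.55,y,.40],down(np.pi/2)); manip.dwell(.2)
    st=manip.state();c=cams.capture("wrist")
    np.savez(f"w{i}.npz",**c,tool_pos=st["tool_pos"],tcp_rot=st["tcp_rot"])
    cv2.imwrite(f"pics/w{i}.png",c["image"]); print(st["clock"],st["tool_pos"],st["joint_pos"].round(2))
print(c["T_tool_cam"],c["intrinsics"])
a=np.hstack([cv2.imread(f"pics/w{i}.png") for i in (0,1)]);cv2.imwrite("pics/w01.png",cv2.resize(a,(800,300)))
E
```

```text
2.8833 [0.54989077 0.13077061 0.3999055 ] [ 0.19 -0.    1.61  0.    1.53  0.19]
4.2833 [ 0.55034038 -0.16866201  0.40006019] [-0.34  0.02  1.59  0.    1.53 -0.34]
[[ 5.09410030e-04 -9.67036362e-01 -2.54637811e-01  6.59311369e-02]
 [ 9.99999330e-01  7.57311747e-04 -8.75511402e-04  1.30187574e-03]
 [ 1.03949157e-03 -2.54637195e-01  9.67036100e-01 -1.45810839e-01]
 [ 0.00000000e+00  0.00000000e+00  0.00000000e+00  1.00000000e+00]] [[376.19906188   0.         324.27698378]
 [  0.         376.19906188 234.67975517]
 [  0.           0.           1.        ]]
```

View pics/w01.png

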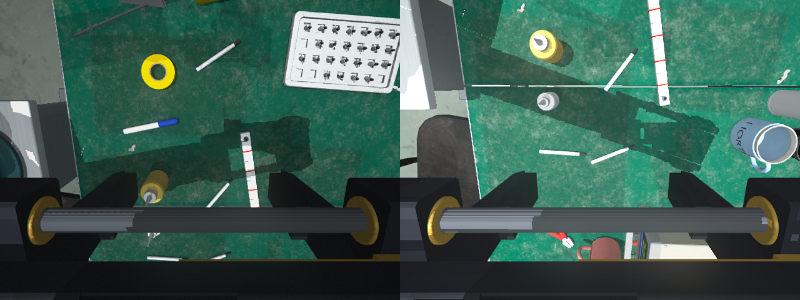

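```bash
cat >> h.py <<'E'
def sleeves(c,st,z=.008,rmax=320,vmin=110):
    """axis centre/dir of elongated white barrels (white part only)"""
    hsv=cv2.cvtColor(c["image"],cv2.COLOR_BGR2HSV)
    m=((hsv[...,1]<70)&(hsv[...,2]>vmin)).astype(np.uint8);m[rmax:]=0
    n,l,s,ce=cv2.connectedComponentsWithStats(m);out=[]
    for i in range(1,n):
        if not 80<s[i,4]<6000: continue
        P=ray(c,np.argwhere(l==i)[:,::-1],z,st)[:,:2]
        (cx,cy),(w,h),_=cv2.minAreaRect((P*1000).astype(np.float32))
        L,W=max(w,h),min(w,h)
        vx,vy,x0,y0=cv2.fitLine((P*1000).astype(np.float32),cv2.DIST_L2,0,.01,.01).ravel()
        if vx<0: vx,vy=-vx,-vy
        t=(P*1000-[x0,y0])@[vx,vy]
        out.append(dict(c=np.array([cx,cy]),L=L,W=W,ang=np.degrees(np.arctan2(vy,vx)),p0=np.array([x0,y0])+t.min()*np.array([vx,vy]),p1=np.array([x0,y0])+t.max()*np.array([vx,vy]),px=ce[i]))
    return out
def reds(c,st,z=.014,rmax=320):
    hsv=cv2.cvtColor(c["image"],cv2.COLOR_BGR2HSV)
    m=(((hsv[...,0]<10)|(hsv[...,0]>170))&(hsv[...,1]>90)&(hsv[...,2]>70)).astype(np.uint8);m[rmax:]=0
    n,l,s,ce=cv2.connectedComponentsWithStats(m);out=[]
    for i in range(1,n):
        if 8<s[i,4]<400: out.append((ce[i].round(1),s[i,4],1000*ray(c,ce[i],z,st)[0,:2],1000*ray(c,np.argwhere(l==i)[:,::-1],z,st)[:,:2]))
    return out
E
python3 - <<'E'
from h import *
for i in (0,1):
    c=dict(np.load(f"w{i}.npz"))
    print("view",i)
    for o in sleeves(c,c):
        if o["L"]>20 and o["L"]<140: print(o["px"].round(0),"c",o["c"].round(1),"L %.1f W %.1f a %.1f"%(o["L"],o["W"],o["ang"]),o["p0"].round(1),o["p1"].round(1))
    print("red")
    for r in reds(c,c): print(r[0],r[1],r[2].round(1),"x",np.ptp(r[3][:,0]).round(1))
E
```

```text
view 0
[344.  91.] c [576.7 254.1] L 95.6 W 8.8 a 32.9 [536.5 228.2] [616.8 280.1]
[225. 205.] c [406.7  99.4] L 84.2 W 14.0 a 11.8 [365.4  91. ] [447.9 108.2]
[393. 227.] c [652.   67.9] L 43.5 W 22.4 a -80.2 [648.4  89.3] [655.9  46.4]
[397. 257.] c [660.7  19.7] L 47.3 W 23.0 a -79.2 [656.2  43. ] [665.1  -3.6]
[402. 288.] c [669.7 -30. ] L 46.7 W 23.0 a -80.8 [666.1  -6.9] [673.6 -53.2]
[115. 299.] c [220.8 -42.9] L 55.1 W 48.4 a 33.3 [201.3 -64.8] [254.6 -29.8]
[354. 306.] c [596.7 -60.6] L 59.1 W 9.7 a 51.7 [578.2 -83.8] [614.9 -37.4]
[405. 312.] c [677.  -70.1] L 27.1 W 23.0 a -62.6 [670.3 -56.1] [684.9 -84.3]
[239. 313.] c [417.2 -71.9] L 31.6 W 20.5 a 0.7 [401.3 -72.5] [432.9 -72.1]
red
[395.5 241.8] 32 [655.3  46.2] x 21.9
[400.  273.3] 30 [664.6  -3. ] x 22.4
[404.2 303.4] 29 [673.7 -52.1] x 21.4
view 1
[405.   7.] c [653.6  57.7] L 25.1 W 18.5 a 0.8 [640.5  56.6] [667.8  57. ]
[408.  36.] c [659.8  22.6] L 48.0 W 24.5 a -79.4 [655.5  46.2] [664.3  -1. ]
[224.  68.] c [418.5 -16.5] L 35.7 W 31.9 a -26.9 [401.   -7.7] [434.8 -24.9]
[413.  77.] c [669. -27.] L 48.2 W 24.7 a 
[... 233 characters left out ...]
.7 a 0.1 [ 259.9 -105.2] [ 344.5 -105. ]
[616. 165.] c [ 962.  -144.9] L 80.1 W 64.1 a -21.6 [ 924.7 -127.5] [1008.5 -160.7]
[236. 161.] c [ 427.5 -139.1] L 49.9 W 41.5 a 15.9 [ 402.7 -144.9] [ 451.8 -130.9]
[601. 232.] c [ 957.4 -237.2] L 104.1 W 101.4 a -27.4 [ 909.8 -213.8] [1003.7 -262.5]
[335. 249.] c [ 567.8 -266.4] L 97.1 W 12.4 a 22.2 [ 522.6 -284.1] [ 612.5 -247.4]
[254. 244.] c [ 447.7 -258.6] L 96.8 W 10.9 a -3.7 [ 399.4 -255.6] [ 496.  -261.9]
[ 14. 273.] c [  79.3 -303.6] L 48.9 W 37.1 a 26.8 [  53.6 -319.5] [ 107.4 -292.3]
red
[406.1  14.8] 44 [654.3  45.7] x 23.9
[410.3  57.1] 38 [662.6  -3.6] x 24.4
[415.5  97.1] 36 [672.5 -52.6] x 25.1
[419.5 135.2] 30 [ 681.1 -101.7] x 25.8
```

```bash
cat > job.py <<'E'
from h import *
from cell import manip,cams,inverse_kinematics
BA=np.radians(10.1); X=np.array([np.cos(BA),np.sin(BA)]); Y=np.array([-X[1],X[0]])
BC=np.array([.6682,-.0279])
mark=lambda i:BC-.011*X+[.075,.025,-.025,-.075][i]*Y
def yawrot(phi):
    """tool x along phi or phi+pi; keep the wrist joint small"""
    best=None
    return [phi,phi+np.pi]
def take(center,deg,i,off=.015,dy=0,F=8,over=.004,Z=.004):
    phi=np.radians(deg);d=np.array([np.cos(phi),np.sin(phi)])
    g=np.asarray(center)/1000+off*d
    end=mark(i)+dy*Y-(.056-off)*X
    opts=[]
    for k in (0,np.pi,-np.pi):
        q=inverse_kinematics([*g,.12],down(phi+k)); q2=inverse_kinematics([*end,Z],down(BA+k))
        if q is not None and q2 is not None: opts.append((max(abs(q[5]),abs(q2[5])),k))
    k=min(opts)[1]; print("opts",opts)
    manip.set_gripper(.032,F)
    manip.move_pose([*g,.12],down(phi+k)); manip.move_linear([*g,Z],rate=.12)
    manip.set_gripper(.004,F); s=manip.state()
    print("grip",s["gripper_width"],s["grasp_force"],s["tool_pos"].round(4),s["contact_force"].round(1))
    manip.move_linear([*(end-.02*X),Z],rate=.12,rot=down(BA+k))
    print("mid z",manip.state()["tool_pos"].round(4))
    manip.move_linear([*(end+over*X),Z],rate=.03)
    s=manip.state();print("end",s["tool_pos"].round(4),"cmd",(end+over*X).round(4),s["contact_force"].round(1),"width",s["gripper_width"])
    manip.set_gripper(.024,F)
    manip.move_linear([*(end+over*X),.12],rate=.15)
    print("clock",manip.state()["clock"])
def look(n,pos,th=np.pi/2):
    manip.move_pose(pos,down(th));manip.dwell(.2)
    st=manip.state();c=cams.capture("wrist");cv2.imwrite(f"pics/{n}.png",c["image"])
    np.savez(f"{n}.npz",**c,tool_pos=st["tool_pos"],tcp_rot=st["tcp_rot"]);return c,st
E
python3 - <<'E'
from job import *
take([583.5,258.6],32.9,0)
c,st=look("a1",[.55,-.08,.30])
for o in sleeves(c,st):
    if 20<o["L"]<140: print(o["px"].round(0),"c",o["c"].round(1),"L %.1f W %.1f a %.1f"%(o["L"],o["W"],o["ang"]),o["p0"].round(1),o["p1"].round(1))
for r in reds(c,st): print(r[0],r[1],r[2].round(1))
print(manip.state()["clock"])
E
```

```text
opts [(np.float64(1.4142451763261255), 0), (np.float64(1.762380723364196), 3.141592653589793), (np.float64(1.7623807233641962), -3.141592653589793)]
grip 0.009472842036223759 8.000337928533554 [0.5965 0.2669 0.0047] [0.2 0.2 3.3]
mid z [0.5841 0.0322 0.0046]
end [0.6039 0.0354 0.0032] cmd [0.6078 0.0375] [-6.3 -1.4  9. ] width 0.009137933290577152
clock 13.125
[188.  24.] c [406.5 100.2] L 85.0 W 16.5 a 11.5 [365.   91.2] [448.3 108.2]
[419.  55.] c [651.3  69.4] L 44.3 W 24.8 a -79.7 [647.4  91.2] [655.3  47.7]
[172.  76.] c [385.8  48.4] L 22.5 W 11.9 a 46.7 [377.7  41.2] [393.1  57.5]
[424. 102.] c [660.1  21.7] L 48.6 W 25.1 a -79.6 [655.7  45.6] [664.5  -2.2]
[352.  93.] c [585.6  32.6] L 108.5 W 9.8 a 10.1 [532.2  23.2] [639.   42.2]
[462. 103.] c [703.4  22.5] L 22.3 W 20.6 a 84.8 [700.1   9.1] [702.4  33.9]
[429. 148.] c [669.3 -28.1] L 48.6 W 24.9 a -79.7 [664.9  -4.2] [673.6 -52. ]
[204. 149.] c [409.9 -30.1] L 68.5 W 43.7 a 12.4 [376.2 -37. ] [444.  -22.1]
[216. 177.] c [428.  -59.5] L 124.1 W 50.4 a 15.2 [367.9 -75.5] [487.5 -42.9]
[304. 188.] c [526.9 -73.7] L 31.0 W 15.6 a 26.1 [512.8 -80.1] [540.6 -66.5]
[225. 198.] c [436.8 -85.4] L 25.6 W 11.5 a -12.2 [423.9 -82.2] [449.9 -87.8]
[221. 247.] c [ 421.5 -149.3] L 76.8 W 42.4 a 46.2 [ 394.6 -176.9] [ 447.9 -121.3]
[636. 246.] c [ 926.1 -143.6] L 41.2 W 9.5 a -77.8 [ 922.8 -123.2] [ 931.5 -163.5]
[632. 313.] c [ 936.7 -230.5] L 24.9 W 22.1 a 37.7 [ 927.3 -241.2] [ 951.  -222.9]
[421.9  78.2] 52 [654.4  45.7]
[426.4 126.2] 45 [662.7  -3.5]
[431.9 171. ] 41 [672.3 -52.4]
[436.6 213.4] 47 [ 681.4 -101.3]
14.8
```

View pics/a1.png

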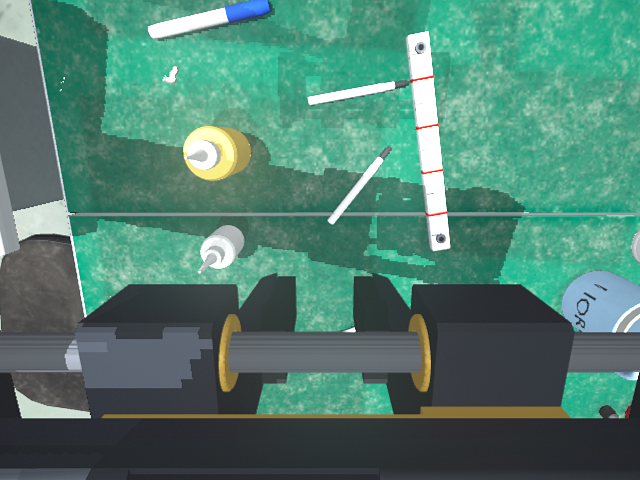

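The picture shows sleeve a seated at line 0, with its tip near (410,84) against the bar and parallel to the bar's axis to within 0.1°. It is about 0.7 mm to the right of the line. Sleeve b runs from (331,222) to a tip at (389,148), matching my estimate. I'll go on with b, c and d.

Run:
```python
from job import *
c=dict(np.load("a1.npz"));P=ray(c,[(331,221.5),(389.5,148)],.008,c)[:,:2]*1000
d=P[1]-P[0];print(P.round(1),np.hypot(*d),np.degrees(np.arctan2(d[1],d[0])),P.mean(0))
if np.hypot(*(P.mean(0)-[590.3,-68.9]))<6:
    take((P.mean(0)+[590.3,-68.9])/2,51.9,1,off=.012,dy=.0007)
    take([574.5,-263.0],22.2,2,dy=.0007)
    take([455.3,-259.2],-3.7,3,off=.026,dy=.0007)
    c,st=look("e1",[.55,-.15,.30])
    for o in sleeves(c,st):
        if 60<o["L"]<140: print(o["px"].round(0),"c",o["c"].round(1),"L %.1f W %.1f a %.1f"%(o["L"],o["W"],o["ang"]),o["p0"].round(1),"lat",(o["c"]@Y).round(1),"fwd",(o["p0"]@X+112).round(1))
    for r in reds(c,st): print(r[0],r[1],r[2].round(1),"lat",(r[2]@Y).round(1),"face",(r[2]@X-11).round(1))
    print(manip.state()["clock"])
    cv2.imwrite("pics/e1c.png",cv2.resize(c["image"][0:260,260:520],None,fx=2.3,fy=2.3,interpolation=cv2.INTER_CUBIC))
```

```text
[[ 558.4 -112.5]
 [ 624.1  -27.1]] 107.74060136564366 52.37273501106178 [591.24857634 -69.80827679]
opts [(np.float64(1.3335813532821694), 0)]
grip 0.009143065007953597 7.999904751777649 [ 0.5986 -0.06    0.0046] [0.1 0.2 3.2]
mid z [ 0.5904 -0.0153  0.0045]
end [ 0.6118 -0.0121  0.004 ] cmd [ 0.6135 -0.0115] [-4.7 -0.8  7.7] width 0.008977844471907064
clock 20.6667
opts [(np.float64(1.2568385437942942), 0), (np.float64(2.4093279029075165), 3.141592653589793), (np.float64(2.409327902907517), -3.141592653589793)]
grip 0.00965080942163681 8.00023466348648 [ 0.5888 -0.2576  0.0047] [-0.3  0.5  2.6]
mid z [ 0.6017 -0.0635  0.0046]
end [ 0.6224 -0.0592  0.0037] cmd [ 0.6252 -0.0602] [-6.6 -1.9  9.1] width 0.00907073594435467
clock 27.6083
opts [(np.float64(1.1888819863916433), 0), (np.float64(2.0484708720973313), 3.141592653589793), (np.float64(2.0484708720973317), -3.141592653589793)]
grip 0.009302554535635565 7.992852330207825 [ 0.4816 -0.2612  0.0046] [-1.2  0.3  4.1]
mid z [ 0.6209 -0.1119  0.0046]
end [ 0.6426 -0.108   0.0042] cmd [ 0.6448 -0.1075] [-7.4 -2.8  8.8] width 0.009562375615659114
clock 34.65
[353.  22.] c [584.7  32. ] L 106.8 W 10.0 a 10.1 [532.1  22.7] lat -71.1 fwd 639.8
[196. 119.] c [410.1 -65.3] L 83.9 W 29.2 a -4.0 [368.6 -63.2] lat -136.2 fwd 463.8
[633. 277.] c [ 929.9 -253.7] L 75.2 W 18.2 a -78.9 [ 924.1 -216.4] lat -412.8 fwd 983.8
[426.1   4.6] 64 [654.1  45.4] lat -70.0 face 641.0
[431.8  56.9] 53 [663.5  -3.6] lat -119.9 face 641.6
[436.4 106.1] 49 [672.1 -52.7] lat -169.7 face 641.4
[440.7 152.3] 42 [ 680.6 -101.8] lat -219.6 face 641.2
36.2417
```

View pics/e1c.png

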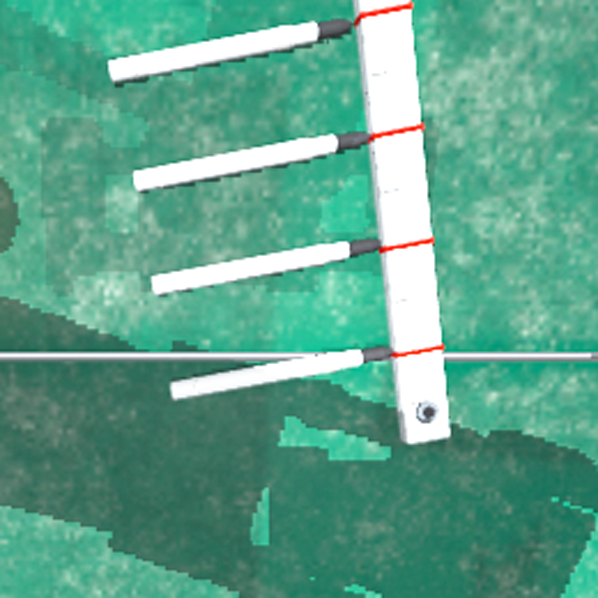

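All four sleeves are at their lines and their tips are at the bar. The tips are near (345,27), (360,137), (370,246) and (383,353) in the crop. Next I'll measure the lateral offset, angle and gap of each one.

```bash
cat > meas.py <<'E'
from job import *
def meas(c,st,z=.007):
    hsv=cv2.cvtColor(c["image"],cv2.COLOR_BGR2HSV)
    v,u=np.nonzero((hsv[...,1]<70)&(hsv[...,2]>120)&(np.arange(480)[:,None]<320))
    P=ray(c,np.c_[u,v],z,st)[:,:2]*1000
    F,L=P@X,P@Y
    for i in range(4):
        m0=mark(i)*1000;l0,f0=m0@Y,m0@X
        k=(abs(L-l0)<12)&(F<f0-22)&(F>f0-125)
        p=np.c_[F,L][k]
        for _ in range(4):
            a,b=np.polyfit(p[:,0]-f0,p[:,1]-l0,1);r=abs(p[:,1]-l0-a*(p[:,0]-f0)-b);p=p[r<7]
        print(i,len(p),"ang err deg %.2f lat@tip %.2f lat@mid %.2f gap %.2f"%(np.degrees(np.arctan(a)),b,b-56*a,-112-(np.percentile(p[:,0],.5)-f0)))
E
python3 - <<'E'
from meas import *
for n in ("a1","e1"):
    c=dict(np.load(n+".npz"));meas(c,c)
E
```

```text
0 775 ang err deg -0.13 lat@tip -0.90 lat@mid -0.77 gap 1.30
1 62 ang err deg 12.02 lat@tip 19.97 lat@mid 8.04 gap 9.47
2 204 ang err deg 8.22 lat@tip 12.64 lat@mid 4.55 gap 11.96
3 145 ang err deg -3.09 lat@tip 5.43 lat@mid 8.45 gap 2.72
0 890 ang err deg -0.15 lat@tip -1.27 lat@mid -1.12 gap 1.53
1 830 ang err deg 0.83 lat@tip 1.66 lat@mid 0.85 gap 8.44
2 766 ang err deg -0.07 lat@tip 2.92 lat@mid 2.98 gap 11.62
3 727 ang err deg 0.96 lat@tip 2.97 lat@mid 2.04 gap -1.79
```

```bash
cat >> job.py <<'E'
def fix(i,cur,tgt=-.0002,off=.015,F=8,over=.003,Z=.004,k=0):
    b=mark(i)-(.056-off)*X; at=lambda f,l:b+f*X+l*Y; rot=down(BA+k)
    manip.set_gripper(.024,F)
    manip.move_pose([*at(0,cur),.10],rot);manip.move_linear([*at(0,cur),Z],rate=.12);manip.set_gripper(.004,F)
    manip.move_linear([*at(-.01,tgt),Z],rate=.04);manip.dwell(.3)
    e=(manip.state()["tool_pos"][:2]-at(-.01,tgt))@Y
    manip.move_linear([*at(-.008,tgt-e),Z],rate=.02);manip.dwell(.3)
    e2=(manip.state()["tool_pos"][:2]-at(0,tgt))@Y
    manip.move_linear([*at(over,tgt-e),Z],rate=.02);manip.dwell(.3)
    s=manip.state();d=s["tool_pos"][:2]-at(0,tgt);print(i,"e",e,e2,"end",(d@X).round(4),(d@Y).round(4),s["contact_force"].round(1),s["tool_pos"][2])
    manip.set_gripper(.024,F);manip.move_linear([*at(over,tgt-e),.10],rate=.15)
E
cat > meas2.py <<'E'
from job import *
def meas2(c,st,z=.007):
    hsv=cv2.cvtColor(c["image"],cv2.COLOR_BGR2HSV)
    m=((hsv[...,1]<70)&(hsv[...,2]>120)).astype(np.uint8)
    v,u=np.nonzero(m);ok=v<320;P=ray(c,np.c_[u,v][ok],z,st)[:,:2]*1000
    for i in range(4):
        m0=mark(i)*1000;Q=np.c_[P@X-m0@X,P@Y-m0@Y]
        Q=Q[(abs(Q[:,1])<10)&(Q[:,0]<-20)&(Q[:,0]>-125)]
        f=[];lo=[];hi=[]
        for a in np.arange(-106,-26,4):
            q=Q[(Q[:,0]>=a)&(Q[:,0]<a+4)]
            if len(q)>5: f.append(a+2);lo.append(q[:,1].min());hi.append(q[:,1].max())
        f=np.array(f);lo=np.array(lo);hi=np.array(hi)
        pl=np.polyfit(f,lo,1);ph=np.polyfit(f,hi,1)
        h=[int(((Q[:,0]>=a)&(Q[:,0]<a+1)).sum()) for a in range(-118,-106)]
        print(i,"lo ang %.2f mid %.1f | hi ang %.2f mid %.1f"%(np.degrees(pl[0]),np.polyval(pl,-56),np.degrees(ph[0]),np.polyval(ph,-56)),"rear hist -118..",h)
E
python3 - <<'E'
from meas2 import *
c=dict(np.load("e1.npz"));meas2(c,c)
fix(2,.0025); fix(0,-.001)
c,st=look("f1",[.55,-.12,.32]);meas2(c,st)
print([r[2]@Y for r in reds(c,st)],[mark(i)@Y for i in range(4)])
print(manip.state()["clock"])
cv2.imwrite("pics/f1c.png",cv2.resize(c["image"][0:260,260:520],None,fx=2.3,fy=2.3,interpolation=cv2.INTER_CUBIC))
E
```

```text
0 lo ang -0.06 mid -5.8 | hi ang -0.23 mid 3.5 rear hist -118.. [0, 0, 0, 1, 9, 10, 10, 9, 9, 10, 10, 10]
1 lo ang -0.21 mid -4.3 | hi ang -0.63 mid 6.2 rear hist -118.. [4, 1, 2, 5, 5, 5, 6, 12, 11, 8, 9, 7]
2 lo ang 0.07 mid -1.8 | hi ang -0.17 mid 7.7 rear hist -118.. [3, 0, 0, 0, 0, 1, 3, 8, 7, 10, 7, 8]
3 lo ang 0.41 mid -3.2 | hi ang 1.99 mid 7.9 rear hist -118.. [0, 0, 0, 0, 0, 0, 0, 5, 8, 7, 8, 8]
2 e -0.0005503083694217888 -0.00028941606568213597 end -0.0 0.0006 [-6.2 -1.7 10.2] 0.004004622129983489
0 e -7.536111088980112e-05 -7.101899284589356e-05 end -0.0003 0.0003 [-5.7 -1.  10. ] 0.003775417984317724
0 lo ang 0.08 mid -4.0 | hi ang -0.04 mid 5.1 rear hist -118.. [0, 1, 7, 9, 8, 9, 8, 7, 9, 7, 9, 9]
1 lo ang 0.02 mid -4.3 | hi ang -0.53 mid 6.2 rear hist -118.. [3, 0, 2, 5, 4, 3, 7, 10, 7, 8, 8, 8]
2 lo ang 0.44 mid -3.5 | hi ang -0.78 mid 6.4 rear hist -118.. [2, 1, 0, 0, 0, 4, 7, 9, 8, 7, 7, 10]
3 lo ang 0.17 mid -3.2 | hi ang 1.26 mid 7.6 rear hist -118.. [0, 0, 0, 0, 0, 0, 0, 6, 7, 6, 7, 7]
[np.float64(-69.86864704523319), np.float64(-119.76888295925175), np.float64(-169.60401946924537), np.float64(-219.49301932169072)] [np.float64(-0.06964768509595257), np.float64(-0.11964768509595257), np.float64(-0.16964768509595257), np.float64(-0.21964768509595256)]
49.8417
```

View pics/f1c.png

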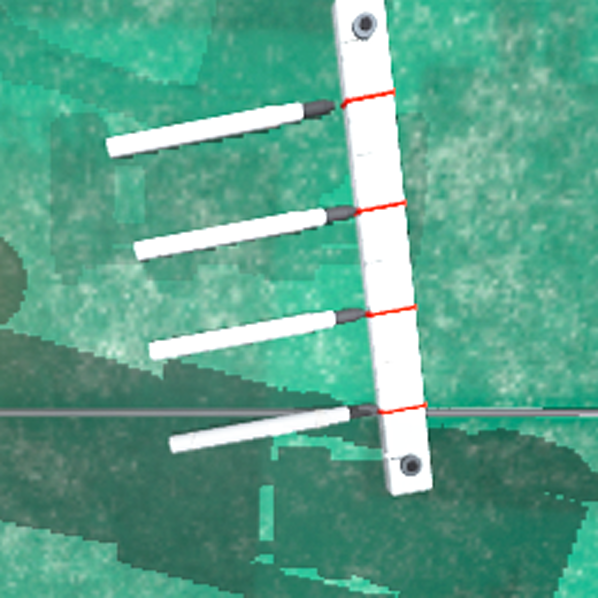

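Sleeve a at line 0 still has a gap of about 4 mm, with its tip at (333,105) in the crop and the bar face at about (345,103). The others are at the bar to within about 1 mm. I'll re-grip each one lightly in place, which also re-centres it, and press it firmly to the bar.

Run:
```python
from meas2 import *
rot=down(BA);Z=.005;H=.035
for i,over in ((0,.013),(1,.007),(2,.007),(3,.007)):
    if manip.state()["clock"]>64: print("skip",i);break
    at=lambda f,z:[*(mark(i)-.041*X+f*X-.0006*Y),z]
    if i==0: manip.move_pose(at(0,H),rot);manip.set_gripper(.022,8)
    else: manip.move_linear(at(0,H),rate=.15)
    manip.move_linear(at(0,Z),rate=.12);manip.set_gripper(.004,8)
    manip.move_linear(at(over,Z),rate=.03);manip.dwell(.15)
    s=manip.state();d=s["tool_pos"]-np.array(at(0,Z));print(i,"fwd",(d[:2]@X).round(4),"lat",(d[:2]@Y).round(4),"z",d[2].round(4),s["contact_force"].round(1))
    manip.set_gripper(.022);manip.move_linear(at(over,H),rate=.12);print(manip.state()["clock"])
if manip.state()["clock"]<67:
    c,st=look("g1",[.55,-.12,.32]);meas2(c,st);print(manip.state()["clock"])
    cv2.imwrite("pics/g1c.png",cv2.resize(c["image"][0:260,260:520],None,fx=2.3,fy=2.3,interpolation=cv2.INTER_CUBIC))
```

```text
0 fwd 0.0087 lat 0.0 z -0.0008 [-8.8 -2.5  6.3]
53.8333
1 fwd 0.0033 lat 0.0 z -0.0005 [-8.5 -2.6  6.7]
56.3917
2 fwd 0.004 lat -0.0 z -0.0001 [-8.7 -2.1  7. ]
58.9417
3 fwd 0.0033 lat -0.0 z -0.0005 [-9.  -3.   5.6]
61.4917
0 lo ang -0.11 mid -4.8 | hi ang -0.10 mid 4.5 rear hist -118.. [0, 0, 0, 0, 0, 0, 4, 8, 9, 7, 9, 7]
1 lo ang 0.03 mid -5.1 | hi ang -0.38 mid 5.1 rear hist -118.. [4, 1, 3, 3, 5, 5, 7, 9, 10, 8, 8, 7]
2 lo ang 0.44 mid -4.5 | hi ang -1.14 mid 5.8 rear hist -118.. [1, 0, 0, 0, 0, 0, 4, 7, 8, 9, 7, 7]
3 lo ang 0.12 mid -4.4 | hi ang 1.46 mid 6.8 rear hist -118.. [0, 0, 0, 0, 0, 0, 1, 5, 7, 7, 7, 6]
63.0417
```

View pics/g1c.png

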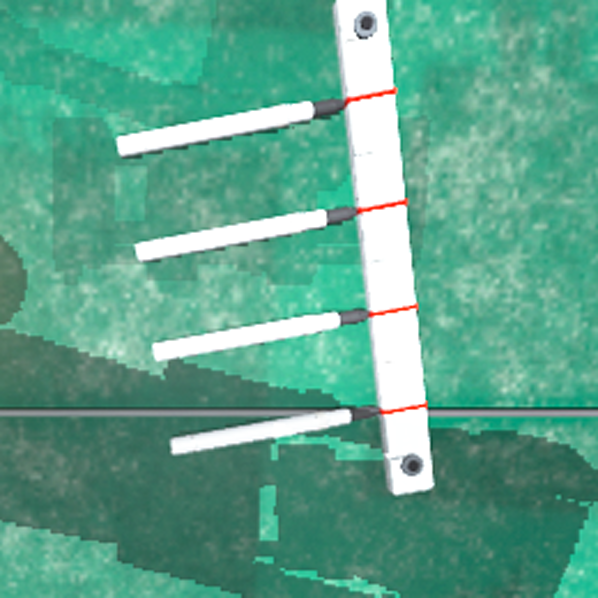

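All four tips now touch the bar, at (344,102), (357,210), (369,315) and (381,411) in the crop. The rear ends line up to within about 0.5 mm, and each sleeve is within about 0.7 mm of its line and square to the bar. The gripper is clear, so I'm handing the job in.

```bash
python3 -c "
from cell import order;print(order.close_job())"
```

```text
the job is handed in; nothing more can be done
None
```

I slid all four sleeves flat to the bar, one at each red line with its black tip against the face and square to it within what I could measure, then released them and handed the job in at about 63 s (limit 72 s); no verdict came back.

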